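Fit the lamp pack and hold the viewing chamber's cover under its balance

TASK

Fit the loose lamp pack into the bay in the side deck of the viewing chamber and press it down until its shoulder is flush with the deck. Then lift the sprung cover by its bar handle past its balance point (55 degrees from shut), ease it back and keep holding it still just below that point, at most 15 degrees under it, so that its lamp rakes across the two brass samples and it would drop shut if let go. Finish while holding the cover there; leave the jar, the loupe and the sample box alone.

Things in the scene. Friction and masses are not known exactly. Their poses are not given: they have to be found in the camera images.
- station: The viewing chamber, fixed to the bench: a grey open box 160 (x) x 180 (y) x 90 mm high with 6 mm walls, and against its -y side a solid grey deck 160 (x) x 110 (y) x 50 mm high that holds the bay. Origin on the bench under the centre of the box; its -x side (with the cover's handle) faces the robot to within 15 degrees, z up. Two brass samples stand on a white disc inside.
- bay_mouth (a point): Centre of the bay's mouth, level with the deck's top, 50 mm above the bench, at (-10, -145) mm in the station's frame; axes as the station. The bay is a rectangular recess 65 mm (x) by 41 mm (y) with 3 mm chamfered edges. Its floor is a brass plate that starts 18 mm below the mouth and can be pushed 6 mm further, to 24 mm.
- bay_floor (a joint): How far the bay's brass floor plate has been pushed down, m: 0 at the start, 0.006 at its stop. It slides stiffly (about 6 N) and stays where it is pushed; the pack's weight alone does not move it.
- pack: Loose black lamp pack, about 0.1 to 0.16 kg: a block 60 (x) x 36 (y) x 24 mm high with a grip tab 40 (x) x 14 (y) mm in the middle of its top, standing 28 mm higher (52 mm in all). Origin at the centre of its underside, z up. It fits the bay either way round with its long side along the bay's long side; resting in the bay its shoulder first stands 6 mm proud, pressed home it is flush with the deck. The starting yaw is within 35 degrees of the x direction.
- cover (a joint): Opening angle of the cover, rad: 0 shut (lying level on the box), growing as the handle's side rises, stop at 1.45. The cover is a plain aluminium plate 166 x 184 x 6 mm, 0.7 kg with a lamp bar beneath and a dark bar handle. A hidden spring carries part of its weight: below the balance point at 0.96 rad (55 degrees) it falls shut by itself, above it it springs open by itself. It takes about 1.2 N at the handle to lift it from shut, less than 0.5 N near the balance point.
- cover_hinge (a point): Middle of the cover's hinge axis, which runs level along the station's y, at the far upper edge of the box: at (83, 0, 93.5) mm in the station's frame. The axes of this point turn with the cover (shut: as the station's).
- cover_handle (a point): Middle of the cover's bar handle: a round bar 12 mm thick, 140 mm long, parallel to the hinge, 218 mm from the hinge axis in the plane of the plate and 52 mm in front of the plate's edge, carried by two thin side arms 130 mm apart (centre to centre). Shut, it is 93.5 mm above the bench; it can be pinched from above at its middle and turns freely between the fingers as the cover swings.
- jar: Glass sample jar with a white cap, 52 mm across, 70 mm high, loose; origin at the centre of its underside. To be left alone.
- loupe: Plain aluminium loupe standing on the bench, 38 mm across, 45 mm high, loose; origin at the centre of its underside. To be left alone.
- sample_box: Closed cardboard box 80 x 60 x 30 mm, loose; origin at the centre of its underside. To be left alone.
There are look-alikes about, which are no part of the job. Several things have the shape of the pack; the one meant has the colours described above.

How it is judged:
By the outcome, as a careful person would: the job done as asked, in the order asked, and still so for the second after the job is handed in, while the arm keeps its last pose, push and grip.
It also fails if it takes over 56 s, if anything falls off the work surface, if the arm or the gripper's body presses on something with over 40 N, if the wrist force passes 120 N, or if a joint passes its speed limit or range.

ROBOT

A 6-joint arm with a two-finger parallel gripper is mounted at the origin on the work surface. World frame = base frame: x ahead of the robot, y to its left, z up, the work surface at z = 0. Lengths are in m, angles in degrees, forces in N, time in s.
With the tool pointing down it reaches from about 0.3 to 0.75 m from the base axis. Payload 8.5 kg.
Tool frame: the origin (TCP) lies between the finger pads; the fingertips stand 14 mm ahead of it and the grasp point (between the pads) lies 5 mm behind it; x points along the fingers, z is the direction in which the jaws open and shut, and the axes are right-handed (so a half turn about x gives the same grasp; the last joint's range is limited). The gripper opens to 85 mm and grips with 20 to 120 N. Pads are 22 mm wide; open, the fingers measure 114 mm over their backs; the gripper's body (76 mm by 85 mm) begins 54 mm behind the grasp point. The pads swing forward as they close: fully open they stand 13 mm farther back than shut.
Start: joints at [-85.56, 21.807, 74.336, -0, 83.858, -12.336], TCP at [0.159, -0.527, 0.245] pointing down, gripper open.
Joint ranges: [-178.18, 178.18], [-50.72, 133.34], [12.68, 142.11], [-81.47, 261.47], [9.98, 163.14], [-165.26, 165.26]. Speed limits (degrees/s): [136.94, 136.94, 180, 180, 180, 180].

INTERFACE

Orientations are given as a 3x3 rotation matrix whose columns are the frame's x, y, z axes.
In Python, from rig import env gives the robot as it stands.
- The arm moves only by the shell command python3 -m jog 'ROWS' [FORCE]. ROWS is JSON, a list of rows, each a list of 5 numbers: the opening, from -1 (shut) to 1 (fully open), so that 0 is half open, then the shift along the tool's x, y, z in m, then the turn about the tool's x in rad. In form: [[claw, dx, dy, dz, yaw], ...]. A call has 1 to 20 rows; each row is the pose to reach, as a shift and turn from the pose commanded when the call began, along the tool's axes at that moment; what a row does not reach only later rows make up. A row lasts 1/10 s, in which the tool goes at most 50 mm and 8.59 degrees, less where a joint would pass 70% of its speed; a pose out of reach is approached as far as the arm can. A call with a gripper value outside its range is refused whole. The fingers move at their own pace and stop on an object; FORCE is the grip in N (left out, the last holds). Time passes only in rows, so rows that repeat a pose let the fingers close. It gives the time, the measured TCP pose, the force and the opening at its end, in the units of the state.
- env.observe(): the state, without advancing time (a new reading comes with each control period).
- env.get_image(name): name is "scene" or "side" or "wrist"; returns the picture (480x640x3 uint8, red, green, blue); there is no depth.
- env.camera_model(name): a dict with "fx", "fy", "cx", "cy" (pixels), "origin" and "orientation" of the camera in the world. Camera axes: x right, y up, looking along -z (the intrinsics and any distortion apply to the point x, -y, -z); pixel columns grow to the right and rows downward; lengths in m; the calibration is good to about 2 mm. The wrist camera is an equidistant fisheye: a pixel r from the principal point sees the ray r / f radians off the axis. A picture is of the moment at which its call begins: read the wrist's pose just before it. camera_model takes no time and is no camera call; for the wrist camera it gives the pose at the moment of the call.
- env.close_job(): hands the job in, once; it reports no verdict.
The state is a dict: "time_s": time; "q": joint angles; "qvel": joint speeds; "joint_efforts": joint torques, N m; "position": TCP position; "tool_rot": TCP orientation; "ft_force": force on the tool from outside, world axes, zero at the start; "wrist_torque": the same for the moment, N m; "grip_width": finger opening in m.
Only numpy, scipy, OpenCV 4.12 (cv2) and the standard library are available. Lean on these libraries where they do the work, as an engineer would, in place of code of your own. Each camera call takes 0.05 s, during which the arm holds its last target.

## Working session

There is one attempt and no reset: what is moved stays moved. The work goes in short steps, Python scripts to look and compute and a shell command to move; the robot and the scene stay as the last step left them, time stands still between calls to the robot, and variables do not carry over. Pictures are saved under pics/ and viewed, and the job is handed in when it is done.

```bash
ls; mkdir -p pics
python3 - <<'E'
from rig import env
import cv2,numpy as np
o=env.observe();print(o)
for n in("scene","side","wrist"):
    m=env.camera_model(n);print(n,m)
    cv2.imwrite(f"pics/a_{n}.png",env.get_image(n)[:,:,::-1])
E
```

```text
pics
{'time_s': 0.0, 'q': array([-8.55589876e+01,  2.18389623e+01,  7.43861962e+01,  1.34845361e-03,
        8.38584473e+01, -1.23350258e+01]), 'qvel': array([ 0.02932442,  0.0070525 ,  0.01937533, -0.00721389,  0.02861349,
       -0.05621523]), 'joint_efforts': array([-4.34141723e-03, -4.48465097e+01, -2.31274045e+01, -2.73062133e-04,
        4.87411162e-03, -7.12824743e-06]), 'position': array([ 0.15873488, -0.52629691,  0.24472228]), 'tool_rot': array([[-8.96598303e-05,  9.57441037e-01,  2.88628917e-01],
       [ 1.45662639e-03,  2.88628737e-01, -9.57439988e-01],
       [-9.99998935e-01,  3.34580590e-04, -1.42051228e-03]]), 'ft_force': array([ 0.20139514, -0.30460626, -0.76844522]), 'wrist_torque': array([ 0.0158935 , -0.00559532,  0.01318932]), 'grip_width': 0.08545293952240797}
scene {'fx': 608.2237240506452, 'fy': 608.2237240506452, 'cx': 326.51332545729116, 'cy': 234.85698060816014, 'origin': array([1.48393502, 0.61881378, 0.82106938]), 'orientation': array([[-0.526878  , -0.46398813,  0.71211979],
       [ 0.84983613, -0.30074732,  0.43281591],
       [ 0.01334667,  0.8332263 ,  0.55277102]])}
side {'fx': 620.6541764193521, 'fy': 620.6541764193521, 'cx': 322.3052434341907, 'cy': 240.58884694310788, 'origin': array([ 0.36516491, -0.84883384,  0.88717494]), 'orientation': array([[ 0.97235684,  0.16265221, -0.16753042],
       [-0.2330018 ,  0.62904634, -0.74162717],
       [-0.0152429 ,  0.76016114,  0.64955577]])}
wrist {'fx': 371.64829954431775, 'fy': 371.64829954431775, 'cx': 322.1744557664516, 'cy': 242.07377231402685, 'origin': array([ 0.23822331, -0.50242851,  0.37346042]), 'orientation': array([[ 0.2894483 ,  0.90641423,  0.30762464],
       [-0.95719091,  0.27486122,  0.09075723],
       [-0.00229044, -0.32072503,  0.94716958]])}
```

View pics/a_scene.png

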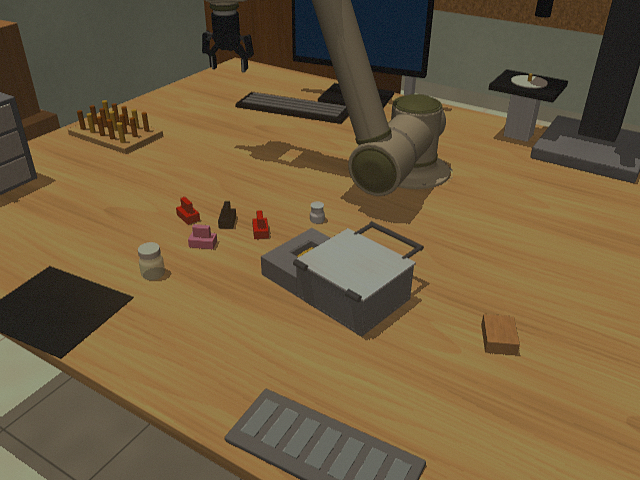

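View pics/a_side.png

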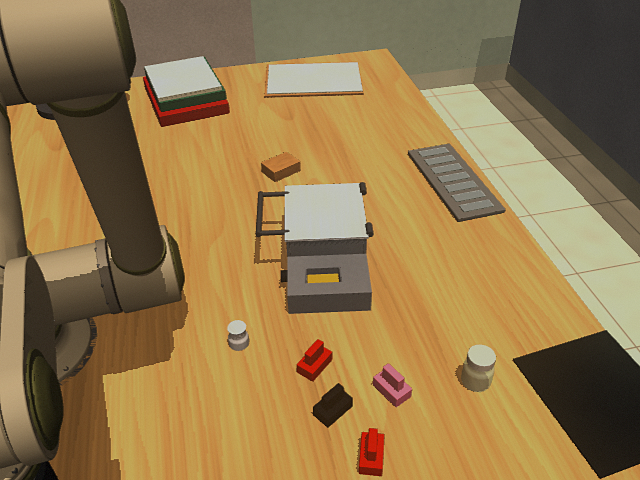

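View pics/a_wrist.png

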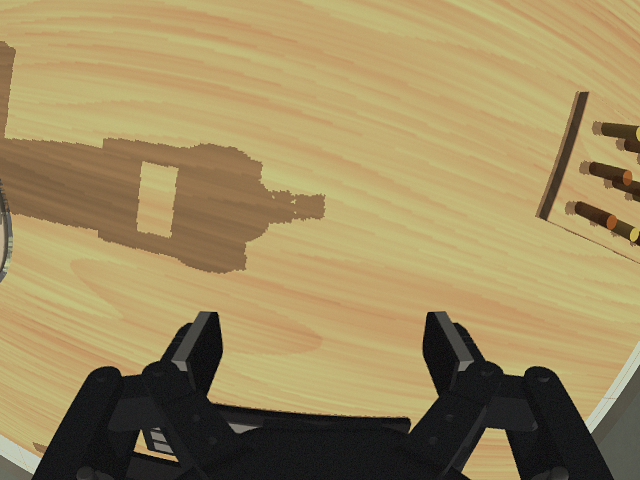

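The scene shows the station in the middle, with the dark pack among red and pink look-alikes at scene (228,215) and side (333,405). I'll enlarge to read the corners.

```bash
cat > h.py <<'E'
import numpy as np,cv2
from rig import env
def px2w(cam,uv,z):
    m=env.camera_model(cam) if isinstance(cam,str) else cam
    R=np.array(m['orientation']);o=np.array(m['origin'])
    u,v=uv;a=(u-m['cx'])/m['fx'];b=(v-m['cy'])/m['fy']
    if cam=='wrist' or m.get('fish'):
        r=np.hypot(a,b);s=np.sin(r)/max(r,1e-9);d=np.array([a*s,-b*s,-np.cos(r)])
    else: d=np.array([a,-b,-1])
    d=R@d;return o+d*(z-o[2])/d[2]
def w2px(cam,p):
    m=env.camera_model(cam) if isinstance(cam,str) else cam
    c=np.array(m['orientation']).T@(np.array(p)-m['origin'])
    x,y,z=c[0],-c[1],-c[2]
    if cam=='wrist' or m.get('fish'):
        r=np.hypot(x,y);t=np.arctan2(r,z)/max(r,1e-9);return np.array([m['cx']+m['fx']*x*t,m['cy']+m['fy']*y*t])
    return np.array([m['cx']+m['fx']*x/z,m['cy']+m['fy']*y/z])
def crop(src,dst,x0,y0,w,h,k):
    im=cv2.imread(src)[y0:y0+h,x0:x0+w];cv2.imwrite(dst,cv2.resize(im,None,fx=k,fy=k,interpolation=cv2.INTER_CUBIC))
E
python3 - <<'E'
from h import *
crop('pics/a_side.png','pics/c1.png',240,170,160,150,5 and 4)
crop('pics/a_side.png','pics/c2.png',290,330,130,100,6)
E
```

```text
(no output)
```

View pics/c1.png

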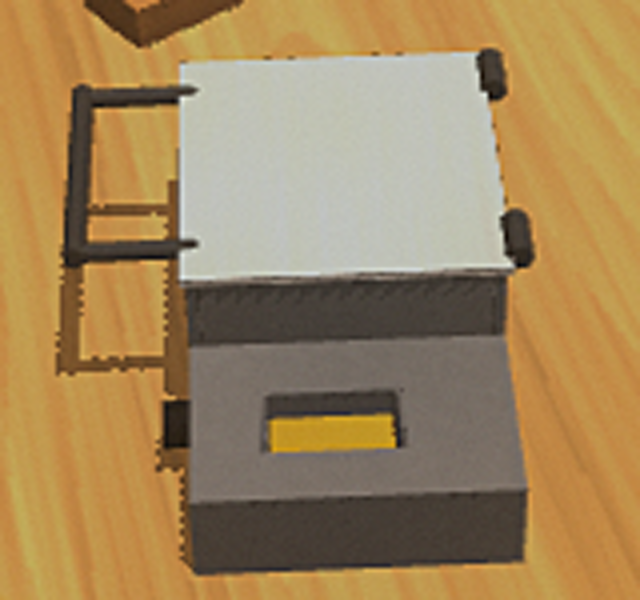

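View pics/c2.png

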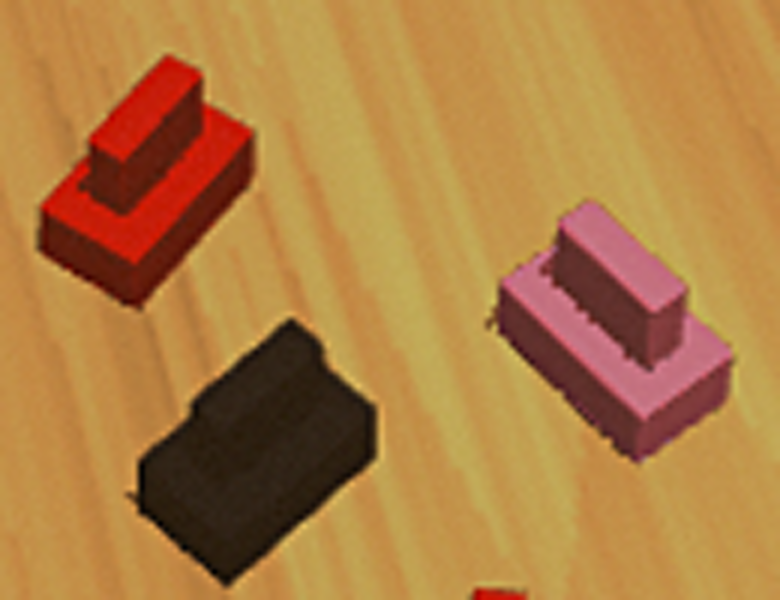

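```bash
cat > fit.py <<'E'
from h import *
from scipy.optimize import least_squares
def fit(obs,x0):  # obs: list (cam,(u,v),(x,y,z) local)
    cams={c:env.camera_model(c) for c in set(o[0] for o in obs)}
    def W(p,l):
        c,s=np.cos(p[2]),np.sin(p[2]);return np.array([p[0]+c*l[0]-s*l[1],p[1]+s*l[0]+c*l[1],l[2]])
    f=lambda p:np.concatenate([w2px(cams[o[0]],W(p,o[2]))-o[1] for o in obs])
    r=least_squares(f,x0,x_scale=[.1,.1,.3],loss='soft_l1')
    return r.x,f(r.x).reshape(-1,2)
E
python3 - <<'E'
from fit import *
s=lambda x,y:(240+x/4-.375,170+y/4-.375)
S=[('side',s(190,502),(-.08,-.2,.05)),('side',s(526,487),(.08,-.2,.05)),('side',s(196,573),(-.08,-.2,0)),('side',s(524,558),(.08,-.2,0)),
('side',s(265,395),(-.0425,-.1245,.05)),('side',s(402,388),(.0225,-.1245,.05)),
('side',s(180,63),(-.083,.092,.0965)),('side',s(181,275),(-.083,-.092,.0965))]
p,r=fit(S,[.5,-.2,0]);print(p,np.degrees(p[2]));print(r.round(1))
k=lambda x,y:(290+x/6-.42,330+y/6-.42)
P=[('side',k(138,460),(-.03,.018,.024)),('side',k(138,497),(-.03,.018,0)),('side',k(228,585),(-.03,-.018,0)),('side',k(376,405),(.03,-.018,.024)),('side',k(376,460),(.03,-.018,0)),
('side',k(292,318),(.02,.007,.052)),('side',k(195,405),(-.02,.007,.052)),('side',k(325,355),(.02,-.007,.052))]
p,r=fit(P,[.4,-.4,.5]);print(p,np.degrees(p[2]));print(r.round(1))
crop('pics/a_scene.png','pics/c3.png',250,210,190,130,4)
crop('pics/a_scene.png','pics/c4.png',170,190,120,70,6)
E
```

```text
[ 0.59696085  0.15083836 -0.1929742 ] -11.0566070439948
[[ 0.  -0.1]
 [ 0.7  0.2]
 [-0.1  0.3]
 [ 0.2  0.6]
 [ 0.3 -1.4]
 [-1.2 -0.9]
 [ 0.2 -0.4]
 [-0.4  0.9]]
[ 0.50932119 -0.26380735  0.53711104] 30.774195802030206
[[-0.7 -0. ]
 [-0.3  2.3]
 [-0.1  1.2]
 [ 1.   0.5]
 [ 0.7 -0.2]
 [-0.  -0.7]
 [-1.4 -0.7]
 [ 0.6 -1.9]]
```

View pics/c3.png

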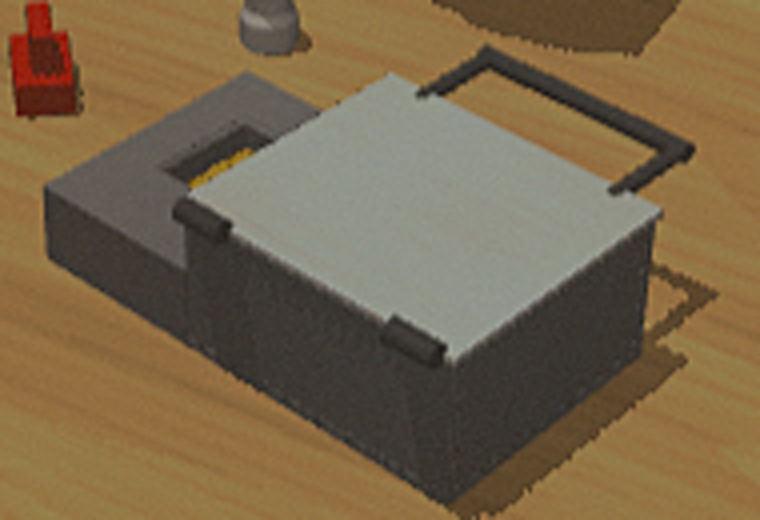

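View pics/c4.png

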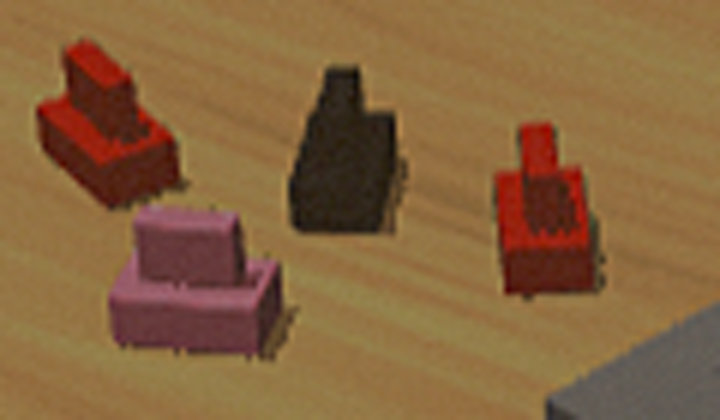

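Run:
```python
from fit import *
s=lambda x,y:(240+x/4-.375,170+y/4-.375)
t=lambda x,y:(250+x/4-.375,210+y/4-.375)
S=[('side',s(190,502),(-.08,-.2,.05)),('side',s(526,487),(.08,-.2,.05)),('side',s(196,573),(-.08,-.2,0)),('side',s(524,558),(.08,-.2,0)),
('side',s(180,63),(-.083,.092,.0965)),('side',s(181,275),(-.083,-.092,.0965)),
('scene',t(47,187),(.08,-.2,.05)),('scene',t(47,260),(.08,-.2,0)),('scene',t(248,70),(-.08,-.2,.05)),('scene',t(392,72),(-.083,-.092,.0965)),('scene',t(662,214),(-.083,.092,.0965)),('scene',t(452,502),(.08,.09,0))]
for Q in (S,S[6:]):
  p,r=fit(Q,[.5,-.2,0]);print(p,np.degrees(p[2]));print(r.round(1).tolist())
k=lambda x,y:(290+x/6-.42,330+y/6-.42)
l=lambda x,y:(170+x/6-.42,190+y/6-.42)
P=[('side',k(138,460),(-.03,.018,.024)),('side',k(228,585),(-.03,-.018,0)),('side',k(376,405),(.03,-.018,.024)),('side',k(376,460),(.03,-.018,0)),
('side',k(292,318),(.02,.007,.052)),('side',k(195,405),(-.02,.007,.052)),('side',k(325,355),(.02,-.007,.052)),
('scene',l(293,228),(.03,-.018,0)),('scene',l(385,232),(.03,.018,0)),('scene',l(395,113),(-.03,.018,.024)),('scene',l(327,68),(-.02,-.007,.052)),('scene',l(358,68),(-.02,.007,.052))]
for Q in (P,P[7:]):
  p,r=fit(Q,[.5,-.2,.5]);print(p,np.degrees(p[2]));print(r.round(1).tolist())
```

```text
[ 0.59736583  0.15073727 -0.1918655 ] -10.993083318996014
[[0.4, -0.1], [1.0, 0.2], [0.2, 0.3], [0.5, 0.6], [0.3, -0.3], [-0.2, 0.9], [-0.2, -0.6], [0.9, -0.5], [0.6, -0.1], [1.0, -0.4], [1.9, -1.7], [-0.2, 1.3]]
[ 0.59847148  0.15022473 -0.18768031] -10.75328983414337
[[-0.9, -0.2], [0.2, -0.1], [-0.2, 0.2], [0.3, -0.2], [1.4, -1.7], [-0.5, 1.5]]
[ 0.50956536 -0.26444341  0.55353702] 31.71533492200944
[[-0.4, 0.6], [0.5, 1.6], [1.1, 0.5], [0.9, -0.2], [0.0, -0.5], [-1.1, -0.3], [0.8, -1.7], [0.5, 0.3], [-0.3, -0.2], [0.4, -1.2], [0.5, -1.3], [0.9, -1.3]]
[ 0.51302833 -0.26284901  0.57141841] 32.73986321278927
[[0.3, 1.2], [-0.4, 0.6], [-0.1, -0.5], [-0.1, -0.6], [0.4, -0.5]]
```

```bash
python3 -m jog '[[1,0,0.04,-0.014,-0.03],[1,0,0.08,-0.028,-0.06],[1,0,0.12,-0.043,-0.09],[1,0,0.16,-0.058,-0.12],[1,0,0.2,-0.072,-0.15],[1,0,0.24,-0.087,-0.18],[1,0.01,0.28,-0.101,-0.21],[1,0.02,0.32,-0.116,-0.24],[1,0.03,0.36,-0.13,-0.26],[0.4,0.04,0.39,-0.142,-0.26],[0.2,0.05,0.411,-0.149,-0.26],[0.1,0.06,0.411,-0.149,-0.26],[0.1,0.06,0.411,-0.149,-0.26],[0.1,0.06,0.411,-0.149,-0.26]]'
python3 - <<'E'
from h import *
o=env.observe();print(o['position'],o['tool_rot'].round(3).tolist(),o['grip_width'],o['q'].round(1))
m=env.camera_model('wrist')
cv2.imwrite('pics/w1.png',env.get_image('wrist')[:,:,::-1])
import math
# predicted projections
x,y,a=.5096,-.2644,math.radians(31.7);m['fish']=1
for l in [(-.03,-.018,.024),(.03,-.018,.024),(.03,.018,.024),(-.03,.018,.024),(-.02,-.007,.052),(.02,-.007,.052),(.02,.007,.052),(-.02,.007,.052)]:
    print(l,w2px(m,(x+math.cos(a)*l[0]-math.sin(a)*l[1],y+math.sin(a)*l[0]+math.cos(a)*l[1],l[2])).round(1))
import pickle;pickle.dump(m,open('w1.pkl','wb'))
E
```

```text
time_s: 1.55
position: [0.5086, -0.266, 0.1854]
tool_rot: [[-0.0, 0.852, 0.524], [0.0, 0.524, -0.852], [-1.0, -0.0, -0.0]]
ft_force: [0.3, -0.4, 0.4]
grip_width: 0.0469
[ 0.50859279 -0.26597147  0.18537244] [[-0.0, 0.852, 0.524], [0.0, 0.524, -0.852], [-1.0, -0.0, -0.0]] 0.046904152410285976 [-39.4  27.   76.1  -0.   76.9  19. ]
(-0.03, -0.018, 0.024) [343.1 256.9]
(0.03, -0.018, 0.024) [344.2 185.9]
(0.03, 0.018, 0.024) [298.7 185.9]
(-0.03, 0.018, 0.024) [300.  256.9]
(-0.02, -0.007, 0.052) [330.7 257.9]
(0.02, -0.007, 0.052) [331.  206.2]
(0.02, 0.007, 0.052) [311.7 206.2]
(-0.02, 0.007, 0.052) [312.2 257.9]
```

View pics/w1.png

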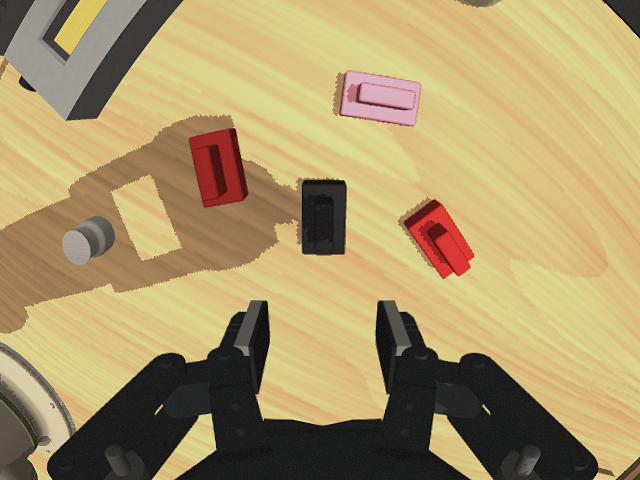

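Run:
```python
from h import *
im=cv2.imread('pics/w1.png')[165:270,270:375];im=np.clip(im.astype(float)*2.5,0,255).astype('uint8')
cv2.imwrite('pics/c5.png',cv2.resize(im,None,fx=5.6,fy=5.6,interpolation=cv2.INTER_CUBIC))
```

```text
(no output)
```

View pics/c5.png

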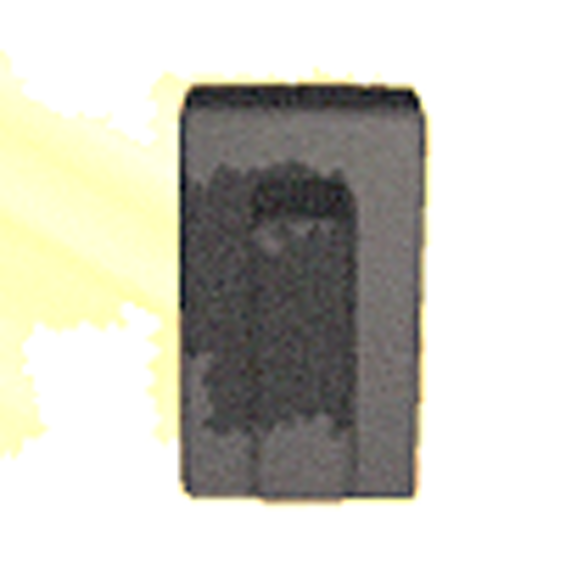

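Run:
```python
from fit import *
import pickle
m=pickle.load(open('w1.pkl','rb'))
k=lambda x,y:np.array((270+x/5.6-.4,165+y/5.6-.4))
Q=[(k(185,108),(.03,.018,.024)),(k(424,112),(.03,-.018,.024)),(k(413,496),(-.03,-.018,.024)),(k(183,494),(-.03,.018,.024)),(k(263,500),(-.02,.007,.052)),(k(352,500),(-.02,-.007,.052))]
def W(p,l):
    c,s=np.cos(p[2]),np.sin(p[2]);return np.array([p[0]+c*l[0]-s*l[1],p[1]+s*l[0]+c*l[1],l[2]])
f=lambda p:np.concatenate([w2px(m,W(p,l))-u for u,l in Q])
r=least_squares(f,[.51,-.264,.55],x_scale=[.1,.1,.3]);p=r.x;print(p,np.degrees(p[2]),f(p).round(1))
o=env.observe();R=o['tool_rot'];print(R.T@(np.array([*p[:2],.042])-o['position']),np.degrees(np.arctan2(R[1,1],R[0,1])))
```

```text
[ 0.51281646 -0.26463738  0.54460691] 31.203677474733844 [-1.3 -1.4  1.7 -1.7  1.7  1.  -0.4  1.  -2.2  0.7  0.5  0.8]
[0.14378941 0.00432357 0.00081664] 31.597670375526377
```

```bash
python3 -m jog '[[0.1,0.03,0.003,0.001,0],[0.1,0.065,0.003,0.001,0],[0.1,0.1,0.003,0.001,0],[0.1,0.125,0.003,0.001,0],[0.1,0.14,0.003,0.001,0],[0.1,0.143,0.003,0.001,0],[0.1,0.143,0.003,0.001,0]]'
python3 - <<'E'
from h import *
cv2.imwrite('pics/w2.png',env.get_image('wrist')[:,:,::-1]);cv2.imwrite('pics/s2.png',env.get_image('side')[300:460,250:410,::-1].repeat(4,0).repeat(4,1)[:600])
E
```

```text
time_s: 2.3
position: [0.5122, -0.2653, 0.0429]
tool_rot: [[0.0, 0.852, 0.524], [-0.0, 0.524, -0.852], [-1.0, 0.0, 0.001]]
ft_force: [0.4, -0.0, -0.4]
grip_width: 0.0469
```

View pics/w2.png

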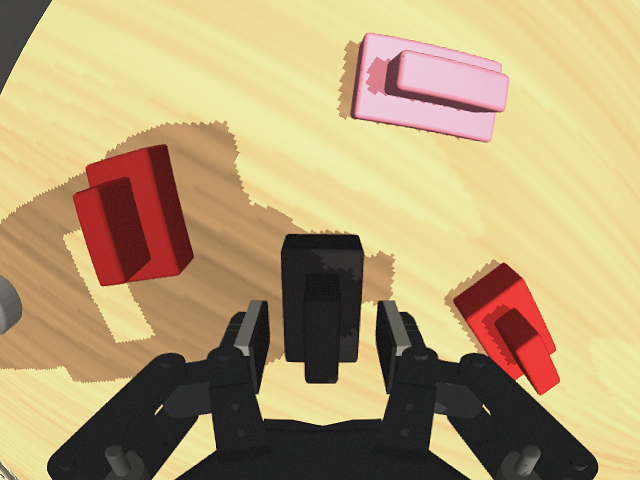

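View pics/s2.png

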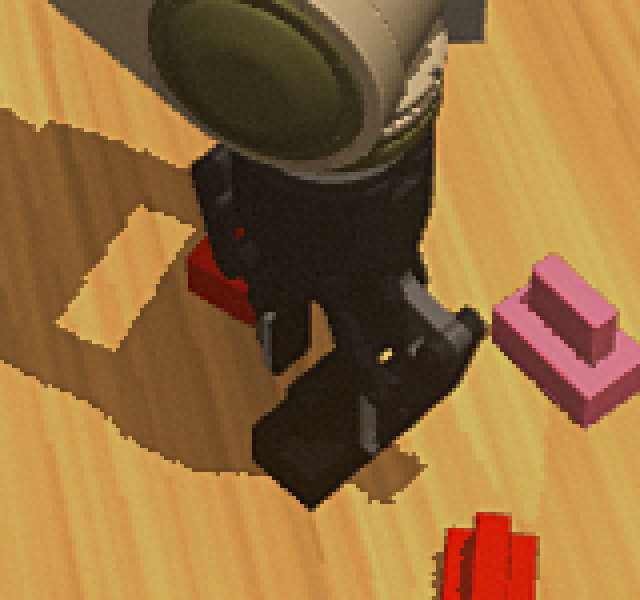

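The tab stands between the pads, with the wrist view showing it centred at about column 322. Closing.

```bash
python3 -m jog '[[-0.4,0,0,0,0],[-1,0,0,0,0],[-1,0,0,0,0],[-1,0,0,0,0],[-1,0,0,0,0],[-1,0,0,0,0],[-1,-0.01,0,0,0],[-1,-0.04,0,0,0],[-1,-0.08,0,0,0],[-1,-0.13,0,0,0],[-1,-0.16,0,0,0],[-1,-0.16,0,0,0],[-1,-0.16,0,0,0]]' 40
python3 - <<'E'
from h import *
import pickle
o=env.observe();m=env.camera_model('wrist');m['fish']=1
im=env.get_image('wrist')
cv2.imwrite('pics/w3.png',im[:,:,::-1]);cv2.imwrite('pics/w3c.png',cv2.resize(np.clip(im[230:400,240:400,::-1].astype(float)*2.5,0,255).astype('uint8'),None,fx=3.5,fy=3.5,interpolation=cv2.INTER_CUBIC))
pickle.dump((o,m),open('w3.pkl','wb'))
p=o['position'];R=o['tool_rot'];print(p,o['grip_width'],o['ft_force'])
# predicted block corners with pack centred at tcp, underside 42mm below
for l in [(-.03,-.018,.024),(.03,-.018,.024),(.03,.018,.024),(-.03,.018,.024),(-.02,-.007,.052),(.02,-.007,.052),(.02,.007,.052),(-.02,.007,.052)]:
    print(l,w2px(m,p+R@np.array([.0425-l[2],l[0],-l[1]])).round(1))
E
```

```text
time_s: 3.7
position: [0.5121, -0.2643, 0.2026]
tool_rot: [[0.0, 0.851, 0.525], [-0.0, 0.525, -0.851], [-1.0, 0.0, 0.0]]
ft_force: [-0.3, 0.2, -1.7]
grip_width: 0.013
[ 0.51210343 -0.26433163  0.20255768] 0.013021716582364735 [-0.28143767  0.22106272 -1.74550044]
(-0.03, -0.018, 0.024) [358.9 363.9]
(0.03, -0.018, 0.024) [365.  249.4]
(0.03, 0.018, 0.024) [279.9 249.3]
(-0.03, 0.018, 0.024) [285.7 363.8]
(-0.02, -0.007, 0.052) [339.2 385.7]
(0.02, -0.007, 0.052) [341.8 301.6]
(0.02, 0.007, 0.052) [303.  301.6]
(-0.02, 0.007, 0.052) [305.4 385.6]
```

View pics/w3.png

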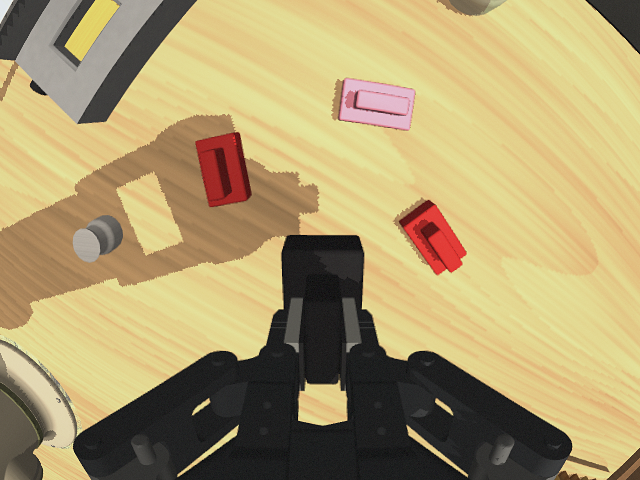

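View pics/w3c.png

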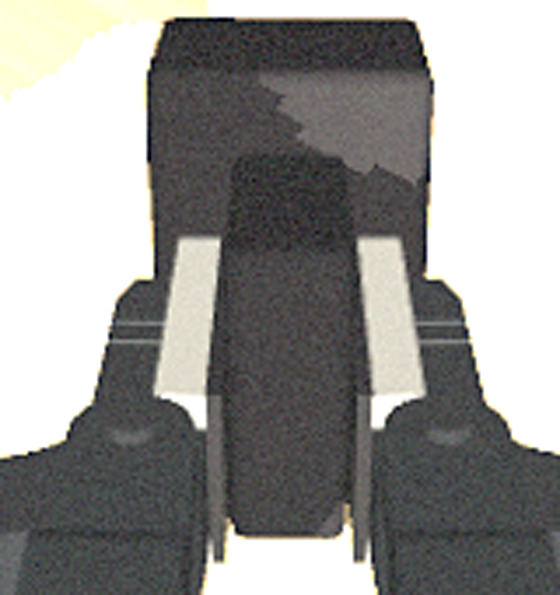

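```bash
python3 -m jog '[[-1,0,0.01,-0.025,0.07],[-1,0,0.02,-0.055,0.15],[-1,0,0.034,-0.085,0.23],[-1,0,0.046,-0.115,0.31],[-1,0,0.058,-0.145,0.39],[-1,0,0.07,-0.175,0.47],[-1,0,0.082,-0.205,0.55],[-1,0,0.094,-0.235,0.63],[-1,0,0.105,-0.262,0.71],[-1,0,0.111,-0.276,0.745],[-1,0,0.111,-0.276,0.745],[-1,0,0.111,-0.276,0.745],[-1,0,0.111,-0.276,0.745]]'
python3 - <<'E'
from h import *
import pickle
o=env.observe();m=env.camera_model('wrist');m['fish']=1
im=env.get_image('wrist')
cv2.imwrite('pics/w4.png',im[:,:,::-1])
pickle.dump((o,m),open('w4.pkl','wb'));print(o['position'],o['tool_rot'].round(3).tolist(),o['q'].round(1))
E
```

```text
time_s: 5.05
position: [0.4619, 0.0279, 0.2018]
tool_rot: [[-0.001, 0.982, -0.191], [0.0, -0.191, -0.982], [-1.0, -0.001, 0.0]]
ft_force: [0.3, -0.1, -1.8]
grip_width: 0.0133
[0.46191926 0.02785348 0.20179391] [[-0.001, 0.982, -0.191], [0.0, -0.191, -0.982], [-1.0, -0.001, 0.0]] [-11.3  15.5  91.8  -0.   72.8  89.8]
```

View pics/w4.png

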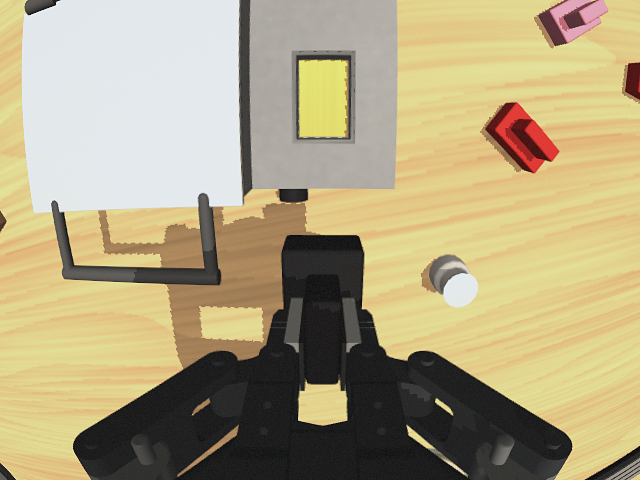

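Run:
```python
from h import *
crop('pics/w4.png','pics/c6.png',230,30,180,180,4) if 0 else crop('pics/w4.png','pics/c6.png',260,40,140,150,4)
```

```text
(no output)
```

View pics/c6.png

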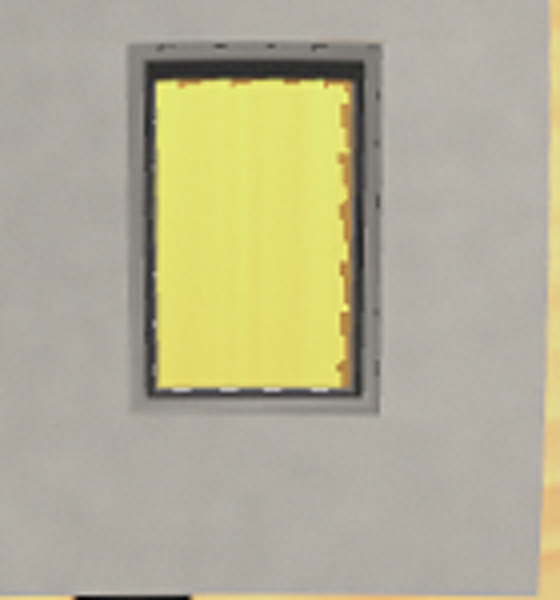

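Run:
```python
from h import *
from scipy.optimize import least_squares
import pickle
o,m=pickle.load(open('w4.pkl','rb'))
k=lambda x,y:np.array((260+x/4-.375,40+y/4-.375))
a,b=.0355,.0235;c,d=.0325,.0205
Q=[(k(128,43),(a,b,.05)),(k(383,44),(a,-b,.05)),(k(380,412),(-a,-b,.05)),(k(129,411),(-a,b,.05)),
(k(147,61),(c,d,.047)),(k(366,62),(c,-d,.047)),(k(361,396),(-c,-d,.047)),(k(149,396),(-c,d,.047)),(k(540,595),(-.07,-.055,.05))]
def W(p,l):
    c,s=np.cos(p[2]),np.sin(p[2]);return np.array([p[0]+c*l[0]-s*l[1],p[1]+s*l[0]+c*l[1],l[2]])
f=lambda p:np.concatenate([w2px(m,W(p,l))-u for u,l in Q])
r=least_squares(f,[.56,.01,-.19],x_scale=[.1,.1,.3]);p=r.x;print(p,np.degrees(p[2]),f(p).reshape(-1,2).round(1).tolist())
R=o['tool_rot'];print(R.T@(np.array([*p[:2],.1])-o['position']),np.degrees(np.arctan2(R[1,1],R[0,1])))
```

```text
[ 0.56133354  0.00801892 -0.19283228] -11.048475824817343 [[0.0, -0.4], [0.1, -0.5], [0.2, 0.5], [0.2, 0.6], [-0.4, -0.5], [0.0, -0.6], [0.7, 0.3], [-0.6, 0.2], [-0.2, 0.3]]
[0.10168262 0.10148426 0.00044562] -11.022222452961266
```

```bash
python3 -m jog '[[-1,0,0.02,0,0],[-1,0,0.05,0,0],[-1,0,0.08,0,0],[-1,0,0.095,0.0005,0],[-1,0.02,0.1015,0.0005,0],[-1,0.05,0.1015,0.0005,0],[-1,0.08,0.1015,0.0005,0],[-1,0.095,0.1015,0.0005,0],[-1,0.101,0.1015,0.0005,0],[-1,0.101,0.1015,0.0005,0],[-1,0.101,0.1015,0.0005,0]]'
python3 - <<'E'
from h import *
im=env.get_image('wrist');cv2.imwrite('pics/w5.png',im[:,:,::-1])
cv2.imwrite('pics/s5.png',env.get_image('side')[180:330,240:400,::-1].repeat(4,0).repeat(4,1))
o=env.observe();print(o['position'],o['ft_force'])
E
```

```text
time_s: 6.2
position: [0.5619, 0.0083, 0.1022]
tool_rot: [[0.002, 0.982, -0.191], [-0.0, -0.191, -0.982], [-1.0, 0.002, 0.0]]
ft_force: [-0.2, 0.4, -0.6]
grip_width: 0.0135
[0.56189931 0.0085062  0.10231783] [-1.30707573 -0.43170976 -0.79788868]
```

View pics/w5.png

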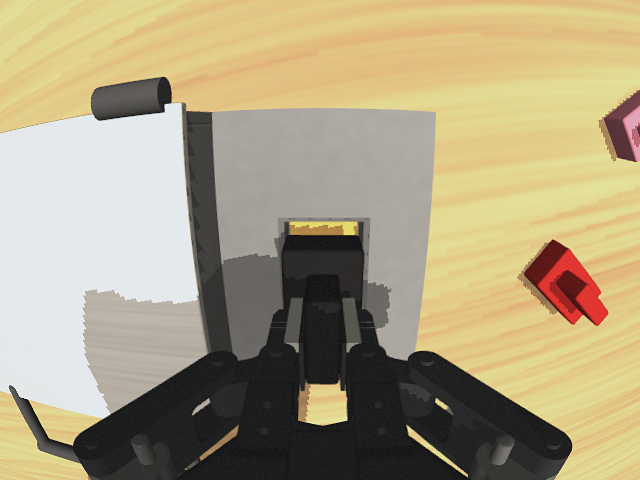

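View pics/s5.png

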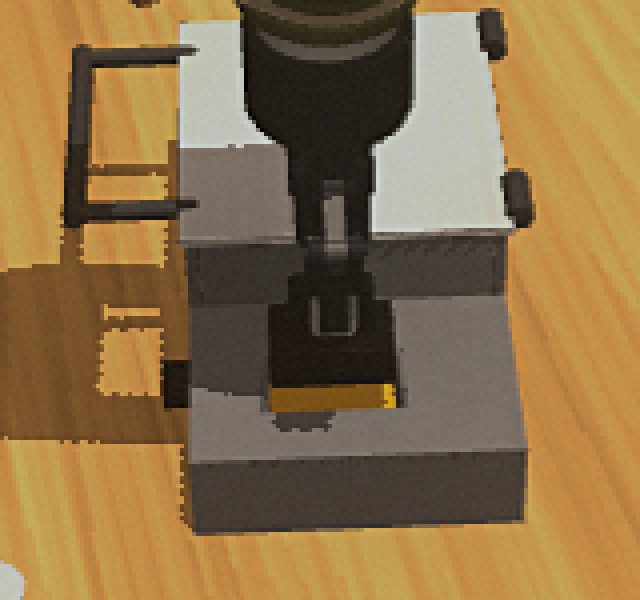

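Lateral alignment is good (wrist: chamfer spans columns 279–370, block 283–363). Lowering.

```bash
python3 -m jog '[[-1,0.005,0,0,0],[-1,0.01,0,0,0],[-1,0.014,0,0,0],[-1,0.018,0,0,0],[-1,0.021,0,0,0],[-1,0.023,0,0,0],[-1,0.023,0,0,0]]'; python3 -c "
from rig import env;o=env.observe();print(o['position'],o['ft_force'],o['wrist_torque'])"
```

```text
time_s: 7.0
position: [0.5613, 0.0088, 0.078]
tool_rot: [[-0.001, 0.982, -0.191], [0.0, -0.191, -0.982], [-1.0, -0.001, -0.0]]
ft_force: [-0.0, -1.0, -1.1]
grip_width: 0.0132
[0.56130646 0.0087584  0.07801436] [-0.02262871 -0.97230211 -1.05932453] [-0.00864521  0.00242775 -0.04012851]
```

```bash
python3 -m jog '[[-1,0.001,0,0,0],[-1,0.002,0,0,0],[-1,0.003,0,0,0],[-1,0.004,0,0,0],[-1,0.005,0,0,0]]' 70;python3 -m jog '[[-1,0.001,0,0,0],[-1,0.002,0,0,0],[-1,0.003,0,0,0],[-1,0.003,0,0,0]]'; python3 -m jog '[[-1,0.001,0,0,0],[-1,0.0015,0,0,0],[-1,0.0015,0,0,0]]'
```

```text
time_s: 7.5
position: [0.5615, 0.0087, 0.0738]
tool_rot: [[0.0, 0.982, -0.191], [-0.0, -0.191, -0.982], [-1.0, 0.0, 0.0]]
ft_force: [-2.3, 0.7, 5.1]
grip_width: 0.0128
time_s: 7.9
position: [0.5615, 0.0087, 0.0702]
tool_rot: [[0.0, 0.982, -0.191], [0.0, -0.191, -0.982], [-1.0, 0.0, -0.0]]
ft_force: [-0.4, 1.3, 2.9]
grip_width: 0.0124
time_s: 8.2
position: [0.5615, 0.0087, 0.0692]
tool_rot: [[0.0, 0.982, -0.191], [-0.0, -0.191, -0.982], [-1.0, 0.0, 0.0]]
ft_force: [-2.2, 1.4, 8.3]
grip_width: 0.0128
```

```bash
python3 -m jog '[[-1,0.001,0,0,0],[-1,0.001,0,0,0]]';python3 -m jog '[[-1,0.001,0,0,0],[-1,0.001,0,0,0]]';python3 -m jog '[[-1,0.001,0,0,0],[-1,0.001,0,0,0]]'
python3 - <<'E'
from h import *
im=env.get_image('wrist');cv2.imwrite('pics/w6.png',np.clip(im[210:400,230:420,::-1].astype(float)*2,0,255).astype('uint8').repeat(3,0).repeat(3,1))
cv2.imwrite('pics/s6.png',env.get_image('side')[210:330,260:390,::-1].repeat(5,0).repeat(5,1))
o=env.observe();print(o['position'],o['ft_force'])
E
```

```text
time_s: 8.4
position: [0.5616, 0.0087, 0.0691]
tool_rot: [[0.001, 0.982, -0.191], [-0.0, -0.191, -0.982], [-1.0, 0.001, 0.0]]
ft_force: [-5.9, 0.4, 16.4]
grip_width: 0.0126
time_s: 8.6
position: [0.5616, 0.0087, 0.069]
tool_rot: [[0.002, 0.982, -0.191], [-0.001, -0.191, -0.982], [-1.0, 0.002, 0.0]]
ft_force: [-8.1, 0.1, 26.1]
grip_width: 0.0122
time_s: 8.8
position: [0.5616, 0.0087, 0.0689]
tool_rot: [[0.002, 0.982, -0.191], [-0.001, -0.191, -0.982], [-1.0, 0.003, 0.0]]
ft_force: [-10.0, 1.8, 33.5]
grip_width: 0.0123
[0.56165799 0.00873396 0.06894903] [-9.8406479   1.99884736 33.72345523]
```

View pics/w6.png

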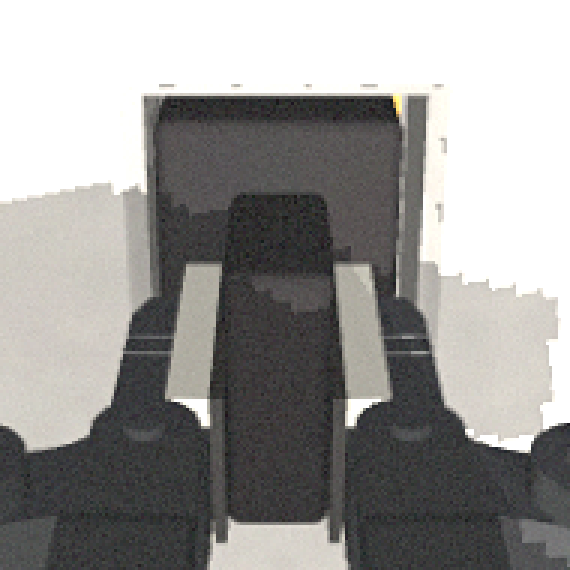

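View pics/s6.png

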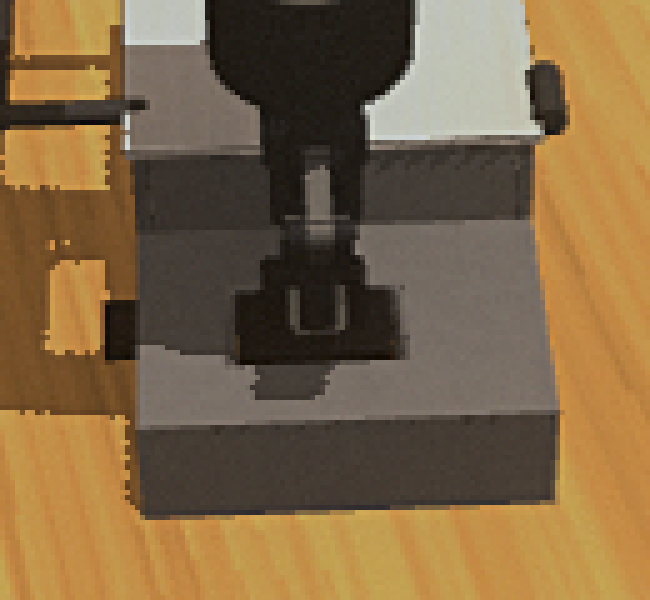

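```bash
python3 -m jog '[[-1,-0.0015,0,0,0],[-1,-0.003,0,0,0],[-0.3,-0.003,0,0,0],[0.1,-0.003,0,0,0],[0.1,-0.003,0,0,0],[0.1,-0.003,0,0,0],[0.1,-0.02,0,0,0],[0.1,-0.05,-0.02,0,0],[0.1,-0.09,-0.06,0,0],[0.1,-0.12,-0.1,0,0],[0.1,-0.12,-0.1,0,0],[0.1,-0.12,-0.1,0,0]]'
python3 - <<'E'
from h import *
import pickle
o=env.observe();m=env.camera_model('wrist');m['fish']=1
im=env.get_image('wrist')[:,:,::-1];cv2.imwrite('pics/w7f.png',im);pickle.dump((o,m),open('w7.pkl','wb'))
cv2.imwrite('pics/s7.png',cv2.resize(env.get_image('side')[230:330,270:390,::-1],None,fx=5,fy=5,interpolation=cv2.INTER_CUBIC))
print(o['position'],o['ft_force'])
E
```

```text
time_s: 10.1
position: [0.4631, 0.028, 0.1867]
tool_rot: [[0.002, 0.982, -0.191], [-0.0, -0.191, -0.982], [-1.0, 0.002, -0.0]]
ft_force: [0.3, -0.5, -0.2]
grip_width: 0.0469
[0.46308417 0.0279602  0.1867271 ] [ 0.29753492 -0.48677279 -0.22192249]
```

View pics/w7f.png

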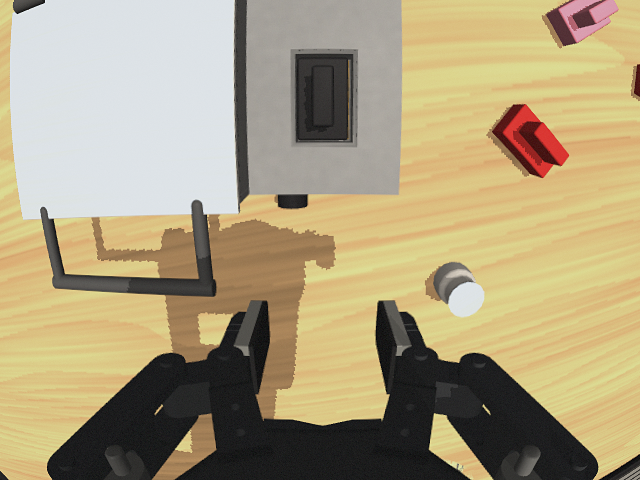

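View pics/s7.png

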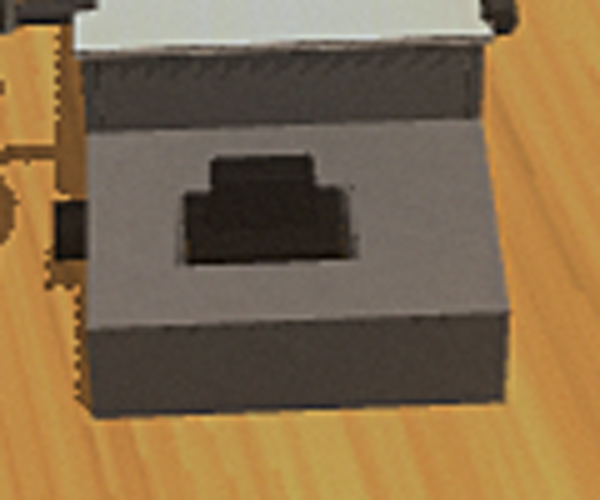

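Run:
```python
from h import *
im=cv2.imread('pics/w7f.png')[40:155,280:370];im=np.clip(im.astype(float)*2.2,0,255).astype('uint8')
cv2.imwrite('pics/c7.png',cv2.resize(im,None,fx=5,fy=5,interpolation=cv2.INTER_CUBIC))
```

```text
(no output)
```

View pics/c7.png

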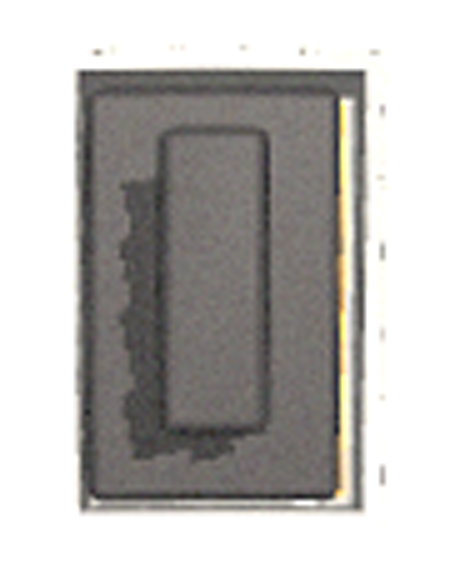

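Pack is level and flush: the block-to-mouth scale ratio in the wrist crop is about 1, where 6 mm proud would give about 1.04. Now going over the handle.

```bash
python3 -m jog '[[0.1,0,-0.002,-0.012,-0.13],[0.1,0,-0.004,-0.024,-0.26],[0.1,0,-0.006,-0.036,-0.39],[0.1,0,-0.008,-0.048,-0.52],[0.1,0,-0.01,-0.06,-0.65],[0.1,0,-0.012,-0.072,-0.78],[0.1,0,-0.014,-0.084,-0.91],[0.1,0,-0.016,-0.096,-1.04],[0.1,0,-0.018,-0.108,-1.17],[0.1,0,-0.02,-0.12,-1.3],[0.1,0,-0.022,-0.132,-1.43],[0.1,0,-0.0245,-0.144,-1.571],[0.1,0,-0.0245,-0.144,-1.571],[0.1,0,-0.0245,-0.144,-1.571]]'
python3 - <<'E'
from h import *
import pickle
o=env.observe();m=env.camera_model('wrist');m['fish']=1
im=env.get_image('wrist')[:,:,::-1].copy();pickle.dump((o,m),open('w8.pkl','wb'))
s=np.array([.5989,.1484]);a=np.radians(-11.05);c,sn=np.cos(a),np.sin(a)
for l in [(-.135,-.07,.0935),(-.135,0,.0935),(-.135,.07,.0935),(-.083,-.065,.0935),(-.083,.065,.0935)]:
    print(l,w2px(m,(s[0]+c*l[0]-sn*l[1],s[1]+sn*l[0]+c*l[1],l[2])).round(1))
cv2.imwrite('pics/w8.png',im);print(o['position'],o['q'].round(1))
E
```

```text
time_s: 11.6
position: [0.4671, 0.1736, 0.1847]
tool_rot: [[-0.002, 0.194, 0.981], [-0.0, 0.981, -0.194], [-1.0, -0.001, -0.002]]
ft_force: [-0.7, -1.0, -0.6]
grip_width: 0.0467
(-0.135, -0.07, 0.0935) [321.1 346.2]
(-0.135, 0, 0.0935) [320.7 254.2]
(-0.135, 0.07, 0.0935) [320.4 141.9]
(-0.083, -0.065, 0.0935) [394.  339.2]
(-0.083, 0.065, 0.0935) [407.5 151.8]
[0.467108   0.17364247 0.18474872] [ 6.8 19.9 88.1 -0.  72.  18. ]
```

View pics/w8.png

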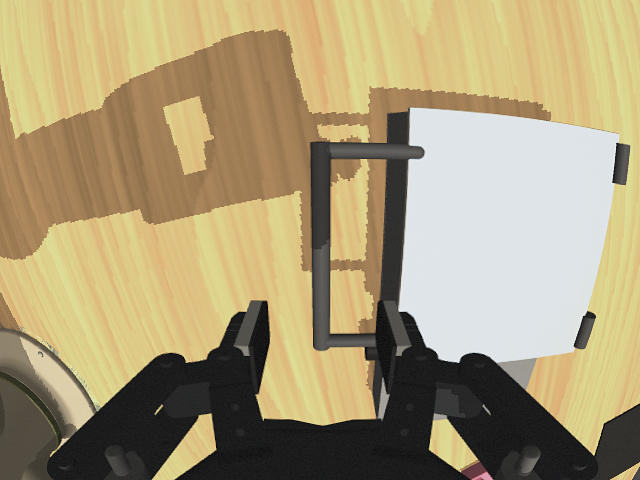

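```bash
python3 -m jog '[[0.1,0.03,0,0,0],[0.1,0.06,0,0,0],[0.1,0.08,0,0,0],[0.1,0.091,0,0,0],[0.1,0.0955,0,0,0],[0.1,0.0955,0,0,0],[-0.3,0.0955,0,0,0],[-1,0.0955,0,0,0],[-1,0.0955,0,0,0],[-1,0.0955,0,0,0],[-1,0.0955,0,0,0],[-1,0.0955,0,0,0]]' 30
python3 - <<'E'
from h import *
o=env.observe();m=env.camera_model('wrist')
cv2.imwrite('pics/w9.png',env.get_image('wrist')[:,:,::-1])
print(o['position'],o['ft_force'],o['grip_width'],o['tool_rot'].round(3).tolist())
E
```

```text
time_s: 12.85
position: [0.466, 0.1741, 0.0906]
tool_rot: [[-0.001, 0.191, 0.982], [0.0, 0.982, -0.191], [-1.0, 0.0, -0.001]]
ft_force: [-5.5, 1.7, 5.5]
grip_width: 0.0107
[0.46604536 0.17409188 0.09062485] [-5.51518503  1.71606892  5.51564819] 0.0107418591229435 [[-0.001, 0.191, 0.982], [0.0, 0.982, -0.191], [-1.0, 0.0, -0.001]]
```

View pics/w9.png

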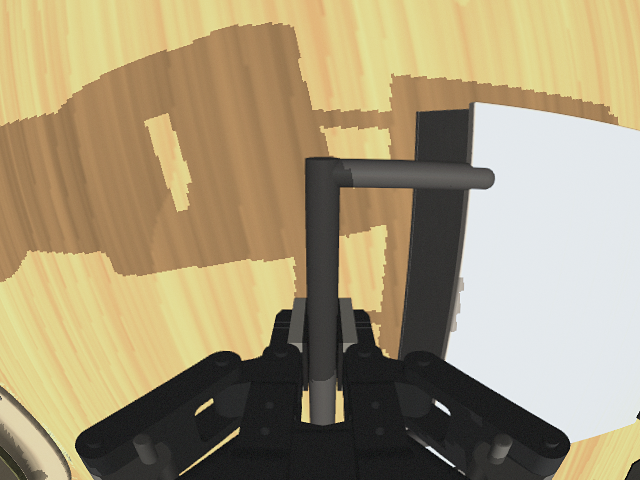

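```bash
python3 -m jog '[[-1,-0.0095,0,0.0002,0],[-1,-0.019,0,0.0008,0],[-1,-0.0285,0,0.0019,0],[-1,-0.0379,0,0.0033,0],[-1,-0.0472,0,0.0052,0],[-1,-0.0564,0,0.0074,0],[-1,-0.0656,0,0.0101,0],[-1,-0.0746,0,0.0131,0],[-1,-0.0834,0,0.0166,0],[-1,-0.0921,0,0.0204,0],[-1,-0.1007,0,0.0247,0],[-1,-0.109,0,0.0292,0],[-1,-0.109,0,0.0292,0]]'
python3 - <<'E'
from h import *
cv2.imwrite('pics/s10.png',env.get_image('side')[:,:,::-1]);cv2.imwrite('pics/w10.png',env.get_image('wrist')[:,:,::-1])
o=env.observe();print(o['position'],o['ft_force'],o['grip_width'],o['wrist_torque'])
E
```

```text
time_s: 14.2
position: [0.4937, 0.1687, 0.2012]
tool_rot: [[-0.003, 0.19, 0.982], [0.001, 0.982, -0.19], [-1.0, 0.0, -0.003]]
ft_force: [-14.5, 2.6, 6.1]
grip_width: 0.0108
[0.49332821 0.16877948 0.20051137] [-12.86548994   3.4967087    5.98023986] 0.010493311638613468 [ 0.54607769  2.2443771  -0.02456398]
```

View pics/s10.png

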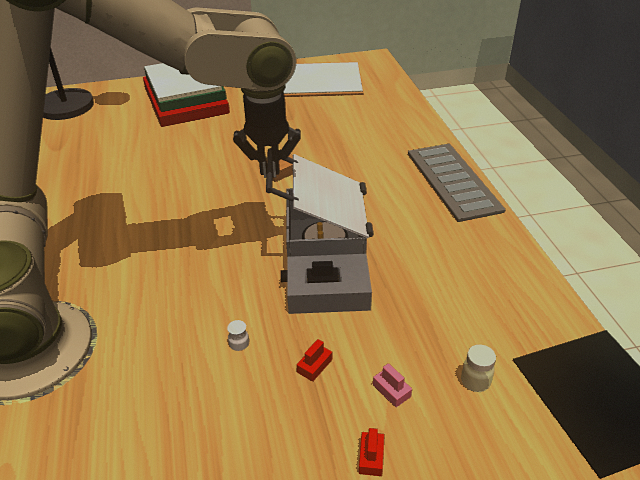

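View pics/w10.png

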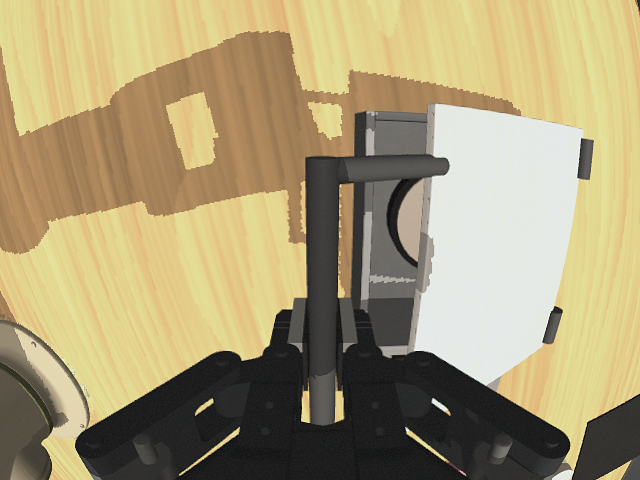

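```bash
python3 -m jog '[[-1,-0.008,0,0.0045,0],[-1,-0.016,0,0.009,0],[-1,-0.0237,0,0.0145,0],[-1,-0.0311,0,0.0203,0],[-1,-0.0382,0,0.0266,0],[-1,-0.0451,0,0.0332,0],[-1,-0.0517,0,0.0402,0],[-1,-0.058,0,0.0472,0],[-1,-0.064,0,0.0546,0],[-1,-0.0696,0,0.0623,0],[-1,-0.0748,0,0.0702,0],[-1,-0.0798,0,0.0783,0],[-1,-0.0835,0,0.085,0],[-1,-0.0835,0,0.085,0],[-1,-0.0835,0,0.085,0]]'
python3 - <<'E'
from h import *
cv2.imwrite('pics/s11.png',env.get_image('side')[:,:,::-1]);cv2.imwrite('pics/sc11.png',env.get_image('scene')[:,:,::-1])
o=env.observe();p=o['position'];print(p,o['ft_force'],o['grip_width'],o['wrist_torque'])
a=np.radians(-11.05);d=p[:2]-[.5989,.1484];xs=d@[np.cos(a),np.sin(a)]-.083;z=p[2]+.003-.0935
print(xs,z,np.hypot(xs,z),np.degrees(np.arctan2(z,-xs)))
E
```

```text
time_s: 15.8
position: [0.5788, 0.1522, 0.2865]
tool_rot: [[0.005, 0.191, 0.982], [0.0, 0.982, -0.191], [-1.0, 0.001, 0.005]]
ft_force: [-7.2, 1.3, 13.5]
grip_width: 0.0105
[0.57872034 0.15218804 0.28647444] [-6.7223283   1.51540239 11.92688688] 0.010432214430643313 [0.26949495 1.20144021 0.03361381]
-0.10353157233792044 0.19597443617444707 0.22164107494923968 62.15289992194029
```

View pics/s11.png

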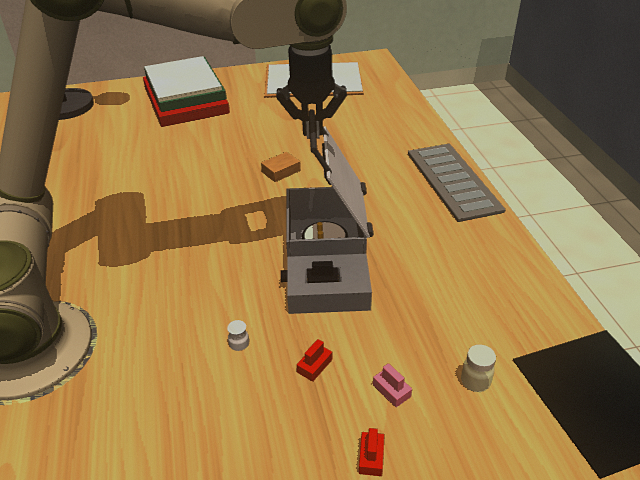

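View pics/sc11.png

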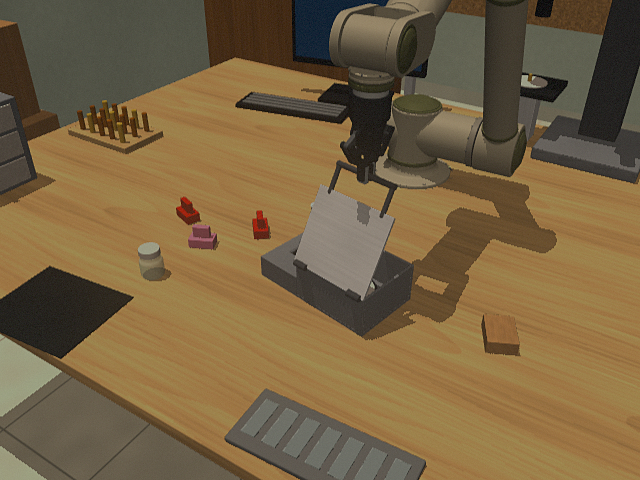

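```bash
cat > ang.py <<'E'
from h import *
import sys
def draw(cam,out,th,x0,y0,w,h,k,im):
    m=env.camera_model(cam);a=np.radians(-11.05);c,s=np.cos(a),np.sin(a)
    im=cv2.resize(im[y0:y0+h,x0:x0+w],None,fx=k,fy=k,interpolation=cv2.INTER_CUBIC)
    for t,col in th:
        t=np.radians(t);P=[]
        for r,y in[(.166,-.092),(.166,.092),(.218,.07),(.218,-.07)]:
            x=.083-r*np.cos(t);z=.0935+r*np.sin(t)
            u=w2px(m,(.5985+c*x-s*y,.149+s*x+c*y,z));P.append(((u-[x0,y0]+.5)*k).astype(int))
        cv2.polylines(im,[np.array(P[:2])],0,col,1);cv2.polylines(im,[np.array(P[2:])],0,col,1)
    cv2.imwrite(out,im)
E
python3 - <<'E'
from ang import *
draw('scene','pics/c11.png',[(55,(0,0,255)),(62,(0,255,0)),(68,(255,0,0))],290,140,140,160,4,cv2.imread('pics/sc11.png'))
E
```

```text
(no output)
```

View pics/c11.png

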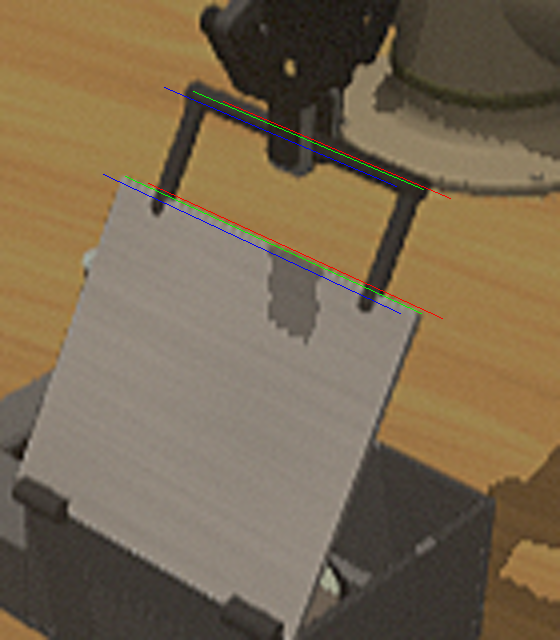

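```bash
python3 -m jog '[[-1,0.0025,0,-0.0055,0],[-1,0.006,0,-0.012,0],[-1,0.0095,0,-0.0177,0],[-1,0.0134,0,-0.0232,0],[-1,0.0173,0,-0.0287,0],[-1,0.0213,0,-0.034,0],[-1,0.0255,0,-0.0391,0],[-1,0.0298,0,-0.0442,0],[-1,0.0298,0,-0.0442,0],[-1,0.0298,0,-0.0442,0],[-1,0.0298,0,-0.0442,0],[-1,0.0298,0,-0.0442,0]]'
python3 - <<'E'
from ang import *
im=env.get_image('scene')[:,:,::-1].copy();cv2.imwrite('pics/sc12.png',im)
cv2.imwrite('pics/s12.png',env.get_image('side')[:,:,::-1])
draw('scene','pics/c12.png',[(41,(0,0,255)),(48,(0,255,0)),(55,(255,0,0))],290,140,140,160,4,im)
o=env.observe();p=o['position'];print(p,o['ft_force'],o['grip_width'],o['wrist_torque'],o['qvel'].round(2))
a=np.radians(-11.05);d=p[:2]-[.5989,.1484];xs=d@[np.cos(a),np.sin(a)]-.083;z=p[2]+.003-.0935
print(xs,z,np.hypot(xs,z),np.degrees(np.arctan2(z,-xs)))
E
```

```text
time_s: 17.1
position: [0.5352, 0.1606, 0.2538]
tool_rot: [[-0.0, 0.191, 0.982], [0.0, 0.982, -0.191], [-1.0, 0.0, -0.0]]
ft_force: [-6.2, 2.7, 7.1]
grip_width: 0.0105
[0.53521971 0.1606324  0.25371693] [-6.11029594  3.72396578  6.85076041] 0.010727170421345114 [ 0.32203939  0.78310371 -0.00380618] [-0.06  0.03  0.04  0.14  0.02  0.01]
-0.14784420816325777 0.16321692941933355 0.22022187887786357 47.829270260120005
```

View pics/c12.png

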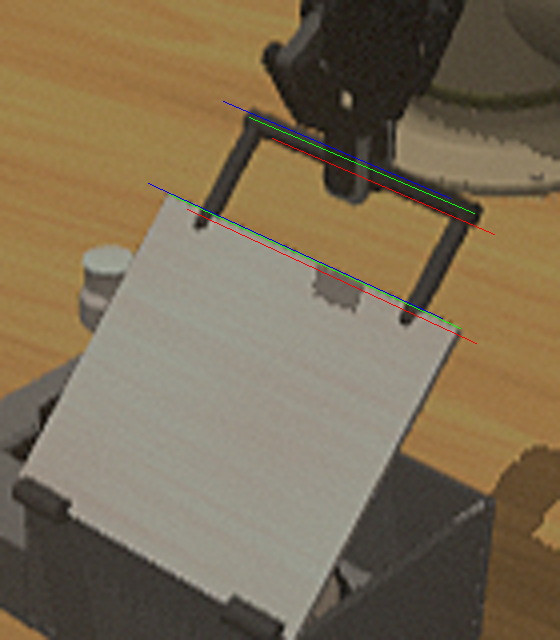

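View pics/s12.png

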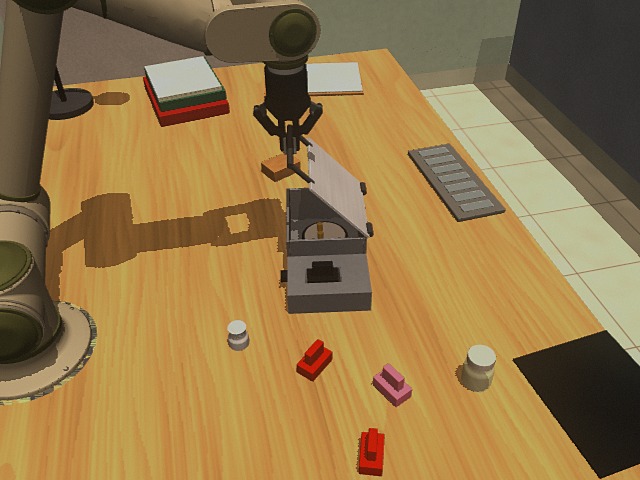

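The cover overlay matches 48° (handle ends at crop (252,116) and (478,210) on the green line), it is still, and the pack is seated. Handing in.

```bash
python3 -m jog '[[-1,0,0,0,0],[-1,0,0,0,0],[-1,0,0,0,0],[-1,0,0,0,0],[-1,0,0,0,0]]'; python3 -c "
from rig import env
print(env.close_job())"
```

```text
time_s: 17.7
position: [0.5352, 0.1607, 0.2537]
tool_rot: [[-0.0, 0.191, 0.982], [0.0, 0.982, -0.191], [-1.0, 0.0, -0.0]]
ft_force: [-5.6, 2.5, 7.7]
grip_width: 0.0111
the job is handed in; nothing more can be done
None
```

The black lamp pack is pressed down into the bay, and the arm is still holding the cover at about 48°, 7° under its balance point. I handed the job in at 17.7 s.

- **Pack:** I pushed it down until it hit a hard stop, with about 34 N at the wrist. Afterwards it looked level and flush in the wrist and side pictures. I judged flush from its apparent size next to the bay mouth and from where it stopped; I did not measure the height directly.
- **Cover:** I lifted it to about 62° and eased it back to about 48°. At both angles the arm's position and the overlay on the scene picture agreed. The arm was still at the last reading.
- **Other objects:** the arm never went near the jar, the loupe or the sample box, and they looked unmoved in the last side picture.
- **Disagreements:**
  - The fixed cameras and the wrist camera differed by about 2.6 mm on the bay's position. I used the wrist camera, and the pack went in cleanly.
  - The handle's radius came out 2–4 mm over the stated 218 mm, and the arm still pushes on the handle with about 10 N. Neither should move the angle out of its range.

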